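# Rock a jammed stake free and hold it clear of its holder

### The job

The brass mushroom stake is jammed in its sprung holder on the board: grip it by its brass block and rock it clearly from side to side several times, the way its flat tang is wide, while it is still seated, to work it loose (do not just yank it straight out). Then lift it out and finish while still holding it, still and upright, just clear above its own holder, a finger's breadth or so. Leave the dark stake in the other holder and the loose things round it alone.

Things in the scene. Friction and masses are not known exactly. Their poses are not given: they have to be found in the camera images.
- brass_stake: Loose forming stake, 0.14-0.28 kg, 86.5 mm tall: flat steel tang, brass grip block and dome on top. Origin: lowest point of its foot; z up along it, x across the thin tang, y along the tang's width. Starts seated upright. Tang 22 mm wide (y), 6 mm thick up to 14 mm (foot rounded in the yz plane, radius 11 mm), then 10 mm thick up to 44 mm: jaws pinch this thick part.
- brass_stake_grip (a point): Centre of the brass grip block, 58 mm above the foot; axes as the stake's. Block 28 mm (y) x 22 mm (x), flat upright sides, from 44 to 72 mm above the foot; dome 28 mm across above it. Best gripped across y, so that tilting the gripper rocks the stake.
- holder: Fixed holder of the brass stake on the board: dark base plate 110 (x) x 70 (y) x 8 mm with a blue socket 74 (x) x 47 (y) mm on it, top 38 mm above the board; brass screw heads on both x sides. Origin: underside centre; z up; x, y as the seated stake's, whose foot stands 8 mm above the origin. The stake rocks about 0.2 rad either way about x (head swings along y), pivoting 19 mm above the origin.
- holder_mouth (a point): Centre of the top of that holder's socket, 38 mm above the board, axes as the holder's. The stake's foot is level with it when the stake is raised 30 mm; the stake is free of the jaws once raised about 11 mm.
- dark_stake: The same kind of stake in black with a flat round top, in the other holder: leave it alone. Origin: lowest point of its foot.
- other_holder: Holder of the dark stake, fixed, same shape as the other one. Origin: underside centre.
- wax: Green wax block 32 x 72 x 22 mm, loose bystander. Origin: underside centre, long side along y.
- pins: Beige tray of small pins 45 x 61 x 19 mm, loose bystander. Origin: underside centre.
- red_tin: Round red tin, 64 mm across, 30 mm high, loose bystander. Origin: underside centre.
- stone: Grey oil stone 38 x 105 x 17 mm, loose bystander. Origin: underside centre.
- rod: Short brass hexagonal rod 85 mm long, loose bystander. Origin: underside centre.
- black_pliers: Small black-handled pliers 50 x 129 x 11 mm, loose bystander. Origin: underside centre.
- holder_jaw_a (a joint): One of the two sprung steel jaws inside the holder, which pinch the tang along x with about 22 N each: a straight pull takes about 20 to 35 N, but while the stake is being rocked a light upward pull creeps it out. Slide in m: 0 on the thick tang, about +0.001 (closed in) once the thick tang is out.
- work_board: Fixed pale wooden board 220 (x) x 780 (y) x 14 mm laid across the open drawer, on which both holders and all the bystanders stand. Origin: underside centre; its top is 72 mm above z = 0.

How it is judged:
By the outcome, as a careful person would: the job done as asked, in the order asked, and still so for the second after the job is handed in, while the arm keeps its last pose, push and grip.
It also fails if it takes over 48 s, if anything falls off the work surface, if the arm or the gripper's body presses on something with over 40 N, if the wrist force passes 120 N, or if a joint passes its speed limit or range.

### The arm

A 6-joint arm with a two-finger parallel gripper is mounted at the origin on a cart in front of the work surface, level with it; the furniture and walls round the work are solid. World frame = base frame: x ahead of the robot, y to its left, z up, the work surface at z = 0. Lengths are in m, angles in degrees, forces in N, time in s.
With the tool pointing down it reaches from about 0.3 to 1 m from the base axis. Payload 5.1 kg.
Tool frame: the origin (TCP) lies between the finger pads; the fingertips stand 22 mm ahead of it and the grasp point (between the pads) lies 3 mm ahead of it; z points along the fingers, y is the line along which they close (so a half turn about z gives the same grasp; the last joint's range is limited). The gripper opens to 95 mm and grips with 3 to 60 N. Pads are 20 mm wide; open, the fingers measure 119 mm over their backs; the gripper's body (75 mm by 180 mm) begins 59 mm behind the grasp point.
Start: joints at [-76.925, 7.093, 94.555, -0, 78.352, -4.733], TCP at [0.199, -0.619, 0.2] pointing down, gripper open.
Joint ranges: [-149.61, 149.61], [-58.7, 133.49], [1.44, 155.28], [-77.14, 257.14], [18.33, 153.61], [-166.67, 166.67]. Speed limits (degrees/s): [147.25, 147.25, 180, 180, 180, 180].

### API

Orientations are given as [roll, pitch, yaw] about the fixed x, y, z axes, in that order (R = Rz(yaw) Ry(pitch) Rx(roll)).
In Python, from bench import get_obs, camera, hand_in gives the robot as it stands.
- The arm moves only by the tool drive_tool, never from a script. Its argument "targets" is a list of rows, each a list of 4 numbers: the shift along the tool's x, y, z in units of 0.03 m (1.0 is 0.03 m), then the turn about the tool's z in units of 6 degrees (1.0 is 6 degrees). A call has 1 to 12 rows; each row shifts and turns the commanded pose from where the row before left it, along the tool's axes as they then stand; what a row does not reach is not made up. A row lasts 1/10 s, in which the tool goes at most 50 mm and 8.59 degrees, less where a joint would pass 70% of its speed; a pose out of reach is approached as far as the arm can. A call with a number of a shift or a turn outside -1 to 1 is refused whole. A call with a gripper value outside its range is refused whole. "claw" is the closure, from -1 (fully open) to 1 (shut), so that 0 is half open, set as the call begins (left out, the last holds). The fingers move at their own pace and stop on an object; "squeeze" is the grip in N (left out, the last holds). Time passes only in rows, so rows that do not move let the fingers close. It gives the time, the measured TCP pose, the force, the opening and the grip force at its end, in the units of the state.
- get_obs(): the state, without advancing time (a new reading comes with each control period).
- camera(name): name is "scene" or "top" or "wrist"; returns a dict with "img" (400x640x3 uint8, blue, green, red), "range_z" (400x640 float32, m along the optical axis (not along the pixel's ray), 0 where there is no reading), "intrinsics" (3x3 intrinsics, pixels), "view" (4x4, takes a point from world to camera coordinates); the wrist camera has in their place "mount" (4x4, takes a point from camera to tool coordinates, whose origin is the TCP and whose axes are the flange's). Camera axes: x right, y up, looking along -z (the intrinsics and any distortion apply to the point x, -y, -z); pixel columns grow to the right and rows downward; lengths in m; the calibration is good to about 2 mm. The wrist camera is an equidistant fisheye: a pixel r from the principal point sees the ray r / f radians off the axis. A picture is of the moment at which its call begins: read the wrist's pose just before it.
- hand_in(): hands the job in; it is judged then, once.
The state is a dict: "t": time; "joint_pos": joint angles; "qvel": joint speeds; "joint_torque": joint torques, N m; "ee_pos": TCP position; "ee_rot": TCP orientation; "contact_force": force on the tool from outside, world axes, zero at the start; "moment": the same for the moment, N m; "opening": opening from 0.0 (shut) to 1.0 (fully open); "grip_force": force on a finger pad.
Only numpy, scipy, OpenCV 4.12 (cv2) and the standard library are available. Lean on these libraries where they do the work, as an engineer would, in place of code of your own. Each camera call takes 0.05 s, during which the arm holds its last target. There are 200 camera calls.

## Working session

There is one attempt and no reset: what is moved stays moved. The work goes in short steps, Python scripts to look and compute and a tool call to move; the robot and the scene stay as the last step left them, time stands still between calls to the robot, and variables do not carry over. Pictures are saved under pics/ and viewed, at most 10 in all, crops included, and the job is handed in when it is done.

Besides the shell and the picture viewer there is one more tool, called after "Call:" by a JSON object that holds its "fn" and its "kwargs", one argument or row to a line. drive_tool: Moves the arm, as the interface text tells. Its arguments: {"type":"object","properties":{"targets":{"type":"array"},"claw":{"type":"number"},"squeeze":{"type":"number"}},"required":["targets"]}

```bash
mkdir -p pics; ls; python3 - <<'E'
from bench import *
import cv2,pickle
o=get_obs();print(o)
d={n:camera(n) for n in("top","scene")}
pickle.dump(d,open("d.pkl","wb"))
for n in d: cv2.imwrite(f"pics/{n}1.png",d[n]["img"]); print(n,d[n]["intrinsics"],d[n]["view"])
E
```

```text
pics
{'t': 0.0, 'joint_pos': array([-7.69254444e+01,  7.13510723e+00,  9.46329299e+01,  4.30923611e-06,
        7.83510451e+01, -4.73458052e+00]), 'qvel': array([ 0.03197236,  0.05443708,  0.09237774,  0.07290564, -0.0114065 ,
        0.04593212]), 'joint_torque': array([-1.10203473e-03, -4.17609644e+01, -3.59933352e+01,  7.73581560e-02,
        4.94321936e-02, -1.88380054e-04]), 'ee_pos': array([ 0.19860114, -0.6182188 ,  0.19828076]), 'ee_rot': array([-1.79881324e+02, -9.83324631e-03,  1.78091251e+01]), 'contact_force': array([-0.4164099 ,  1.34157097,  0.54780172]), 'moment': array([ 0.04636105, -0.03859117,  0.04005015]), 'grip_force': 0.0, 'opening': 0.9983663685600224}
top [[466.10103216   0.         317.91557362]
 [  0.         466.10103216 194.11845646]
 [  0.           0.           1.        ]] [[ 1.63033302e-02 -9.99867071e-01 -2.06395881e-04 -5.56565850e-03]
 [ 9.94955398e-01  1.62028067e-02  9.90011381e-02 -4.61960050e-01]
 [-9.89846337e-02 -1.81940294e-03  9.95087299e-01 -1.31456104e+00]
 [ 0.00000000e+00  0.00000000e+00  0.00000000e+00  1.00000000e+00]]
scene [[484.76340894   0.         320.13555682]
 [  0.         484.76340894 202.49076506]
 [  0.           0.           1.        ]] [[-0.58941168 -0.80781686 -0.00507885  0.26080256]
 [ 0.49962101 -0.36946708  0.78350043 -0.33445029]
 [-0.63480132  0.45926681  0.62137049 -0.87698434]
 [ 0.          0.          0.          1.        ]]
```

View pics/top1.png

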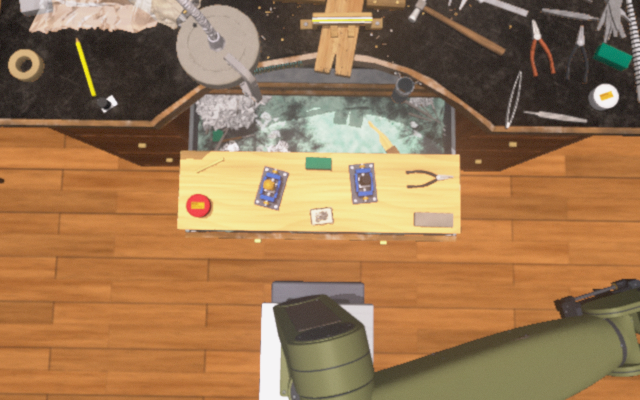

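View pics/scene1.png

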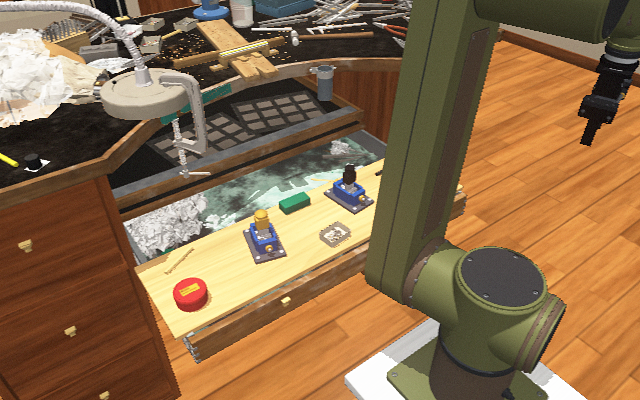

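The top view shows the brass stake at about (270,186) in its blue holder. The dark stake is at (364,182), the tray at (321,216) and the wax at (318,163).

```bash
cat > h.py <<'E'
import numpy as np,cv2
def ray(c,px,z):
    K,V=c["intrinsics"],c["view"]
    d=np.linalg.inv(K)@np.array([px[0],px[1],1.]); d=np.array([d[0],-d[1],-d[2]])
    R,t=V[:3,:3],V[:3,3]; o=-R.T@t; w=R.T@d
    return o+w*(z-o[2])/w[2]
E
python3 - <<'E'
import pickle; from h import *
d=pickle.load(open("d.pkl","rb"));c=d["top"];im=c["img"]
x0,y0,x1,y1=245,158,300,218
hsv=cv2.cvtColor(im,cv2.COLOR_BGR2HSV)
H,S,V=[hsv[...,i].astype(int) for i in range(3)]
roi=np.zeros(H.shape,bool);roi[y0:y1,x0:x1]=1
blue=roi&(H>100)&(H<135)&(S>120)
notwood=roi&~((H>12)&(H<35)&(V>150))
for n,m,z in(("blue",blue,.110),("plate",notwood,.080)):
    m=cv2.morphologyEx(m.astype(np.uint8),cv2.MORPH_CLOSE,np.ones((9,9)))
    k=max(cv2.findContours(m,0,2)[0],key=cv2.contourArea)
    P=np.array([ray(c,p[0],z)[:2] for p in k]).astype(np.float32)
    print(n,cv2.minAreaRect(P*1000))
br=np.zeros(H.shape,bool);br[172:200,258:284]=1
br&=(H>12)&(H<32)&(S>130)&(V>100)
ys,xs=np.nonzero(br);print(xs.mean(),ys.mean(),len(xs))
print(ray(c,(xs.mean(),ys.mean()),.16))
for n in("top",): cv2.imwrite("pics/c1.png",cv2.resize(im[150:225,235:335],None,fx=7,fy=7,interpolation=cv2.INTER_CUBIC))
E
```

```text
blue ((444.86883544921875, 141.98394775390625), (39.590579986572266, 15.806729316711426), 58.51211929321289)
plate ((471.59625244140625, 130.84210205078125), (68.57968139648438, 108.71641540527344), 75.46517181396484)
268.7011494252874 184.33333333333334 87
[0.47164802 0.12905231 0.16      ]
```

View pics/c1.png

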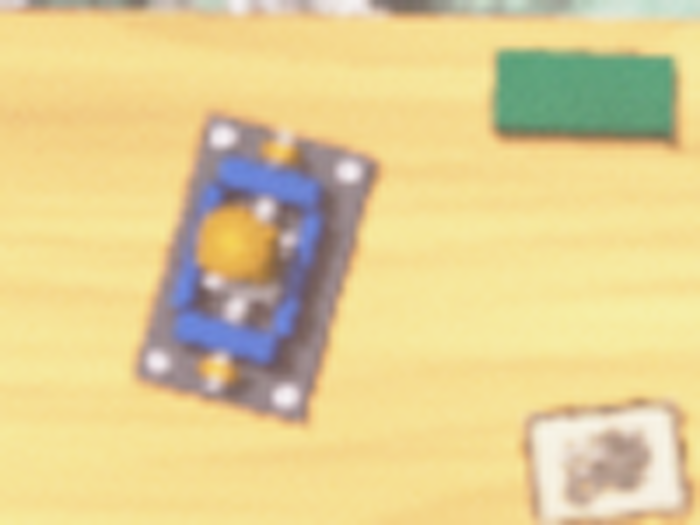

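The tool can't tilt here, only shift and turn about its own z. So I'll grip across x, let the block pivot between the pads, and rock it by shifting along the tang's width. First I'll move above the stake.

Call:
{"fn": "drive_tool", "kwargs": {
  "targets": [
    [0.4, -0.5, -0.4, 0],
    [0.75, -1, -0.4, 0],
    [0.75, -1, -0.4, 0],
    [0.75, -1, -0.4, 0],
    [0.75, -1, -0.4, 0],
    [0.75, -1, -0.4, 0],
    [0.75, -1, -0.4, 0],
    [0.75, -1, -0.2, 0],
    [0.75, -1, 0, 0],
    [0.75, -1, 0, 0],
    [0.75, -1, 0, 0],
    [0.75, -1, 0, 0]
  ],
  "claw": -1,
  "squeeze": 15
}}

```text
t: 1.3
ee_pos: [0.3403, -0.2094, 0.2891]
ee_rot: [-180.0, 0.0, 17.8]
contact_force: [1.1, -0.0, -0.2]
opening: 0.998
grip_force: 0.0
```

Call:
{"fn": "drive_tool", "kwargs": {
  "targets": [
    [0.75, -1, 0, 0],
    [0.75, -1, 0, 0],
    [0.75, -1, 0, 0],
    [0.75, -1, 0, 0],
    [0.75, -1, 0, 0],
    [0.75, -1, 0, 0],
    [0.75, -1, 0, 0],
    [0.75, -1, 0, 0],
    [0.75, -1, 0, 0],
    [0.5, -0.5, 0, 0],
    [0, 0, 0, -1],
    [0, 0, 0, -1]
  ]
}}

```text
t: 2.5
ee_pos: [0.46, 0.1277, 0.2887]
ee_rot: [-180.0, 0.1, 30.2]
contact_force: [0.2, 0.7, -0.4]
opening: 1.001
grip_force: 0.0
```

Call:
{"fn": "drive_tool", "kwargs": {
  "targets": [
    [0, 0, 0, -1],
    [0, 0, 0, -1],
    [0, 0, 0, -1],
    [0, 0, 0, -1],
    [0, 0, 0, -1],
    [0, 0, 0, -1],
    [0, 0, 0, -1],
    [0, 0, 0, -0.6],
    [0, 0, 0, 0],
    [0, 0, 0, 0]
  ]
}}

```text
t: 3.5
ee_pos: [0.4601, 0.1268, 0.2892]
ee_rot: [-180.0, 0.0, 75.3]
contact_force: [-0.4, 0.6, 0.4]
opening: 1.002
grip_force: 0.0
```

```bash
python3 - <<'E'
from bench import *
import cv2,pickle
o=get_obs();c=camera("wrist");pickle.dump((o,c),open("w.pkl","wb"))
print(o["t"],o["ee_pos"],o["ee_rot"],o["contact_force"]);print(c["intrinsics"],c["mount"],c.keys())
cv2.imwrite("pics/w1.png",c["img"])
E
```

```text
3.5 [0.46005263 0.12680295 0.28918259] [-1.79967414e+02  1.38846360e-02  7.53317149e+01] [-0.37466371  0.64098956  0.38011184]
[[309.70691629   0.         321.27362234]
 [  0.         309.70691629 195.73378226]
 [  0.           0.           1.        ]] [[-9.34502739e-04  9.71748184e-01  2.36018205e-01  6.59418631e-02]
 [ 9.99999439e-01  1.02591575e-03 -2.64511613e-04  1.98259533e-03]
 [-4.99173474e-04  2.36017825e-01 -9.71748598e-01 -1.85844972e-01]
 [ 0.00000000e+00  0.00000000e+00  0.00000000e+00  1.00000000e+00]] dict_keys(['img', 'range_z', 'intrinsics', 'mount'])
```

View pics/w1.png

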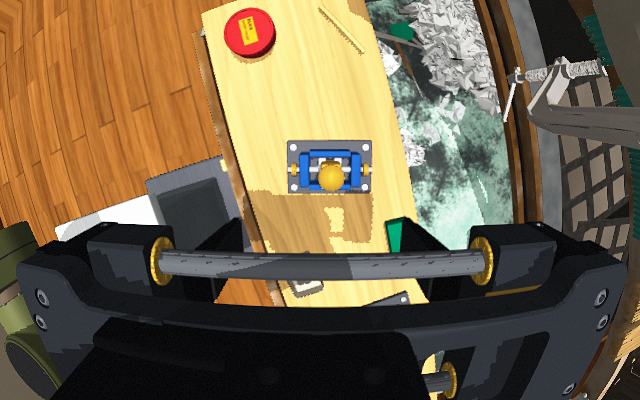

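The wrist view shows the holder square in the image. The plate spans columns 286–371 and rows 140–193, and the brass dome is at (331,178).

```bash
cat >> h.py <<'E'
from scipy.spatial.transform import Rotation as Ro
def wray(o,c,px,z):
    K,M=c["intrinsics"],c["mount"]
    u=np.array([px[0]-K[0,2],px[1]-K[1,2]]); r=np.hypot(*u); a=r/K[0,0]; u=u/r*np.sin(a)
    d=np.array([u[0],-u[1],-np.cos(a)])
    R=Ro.from_euler("xyz",o["ee_rot"],degrees=True).as_matrix()
    p=R@M[:3,3]+o["ee_pos"]; w=R@M[:3,:3]@d
    return p+w*(z-p[2])/w[2]
E
python3 - <<'E'
import pickle; from h import *
o,c=pickle.load(open("w.pkl","rb"));im=c["img"]
H,S,V=[x.astype(int) for x in cv2.split(cv2.cvtColor(im,cv2.COLOR_BGR2HSV))]
def area(m,z,n):
    k=max(cv2.findContours(m.astype(np.uint8),0,2)[0],key=cv2.contourArea)
    P=np.array([wray(o,c,p[0],z)[:2] for p in k]).astype(np.float32)
    print(n,cv2.boundingRect(k),cv2.minAreaRect(P*1000)); return k
roi=np.zeros(H.shape,bool);roi[132:194,275:385]=1
area(cv2.morphologyEx((roi&~((H>12)&(H<35)&(V>150))).astype(np.uint8),cv2.MORPH_CLOSE,np.ones((15,15))),.080,"plate")
area(cv2.morphologyEx((roi&(H>100)&(H<135)&(S>150)&(V>110)).astype(np.uint8),cv2.MORPH_CLOSE,np.ones((7,7))),.110,"blue")
b=np.zeros(H.shape,bool);b[155:200,312:352]=1;b&=(H>12)&(H<32)&(S>130)&(V>90)
k=area(b,.152+.003,"dome"); 
cv2.imwrite("pics/w1c.png",cv2.resize(im[130:205,275:385],None,fx=6,fy=6))
E
```

```text
plate (287, 140, 85, 54) ((473.9803161621094, 131.57566833496094), (69.7552490234375, 108.7624740600586), 75.70686340332031)
blue (299, 151, 62, 39) ((473.98095703125, 132.03561401367188), (46.07536697387695, 73.30008697509766), 75.4348373413086)
dome (318, 161, 27, 30) ((474.397705078125, 133.25877380371094), (30.926021575927734, 27.362539291381836), 75.40716552734375)
```

View pics/w1c.png

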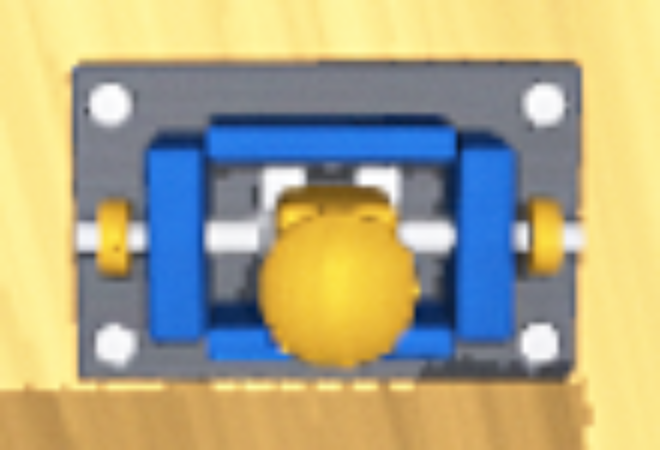

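The plate and socket put the holder at (0.474, 0.132) with its y axis at 75.5°. The arm's yaw already matches, so I'll descend and close gently.

Call:
{"fn": "drive_tool", "kwargs": {
  "targets": [
    [0.28, 0.41, 0, 0],
    [0, 0, 0.9, 0],
    [0, 0, 0.9, 0],
    [0, 0, 0.9, 0],
    [0, 0, 0.9, 0],
    [0, 0, 0.8, 0],
    [0, 0, 0.49, 0],
    [0, 0, 0, 0],
    [0, 0, 0, 0]
  ]
}}

```text
t: 4.45
ee_pos: [0.4747, 0.1319, 0.1436]
ee_rot: [180.0, -0.0, 75.4]
contact_force: [0.1, -0.7, 1.4]
opening: 1.002
grip_force: 0.0
```

Call:
{"fn": "drive_tool", "kwargs": {
  "targets": [
    [0, 0, 0, 0],
    [0, 0, 0, 0],
    [0, 0, 0, 0],
    [0, 0, 0, 0],
    [0, 0, 0, 0],
    [0, 0, 0, 0],
    [0, 0, 0, 0],
    [0, 0, 0, 0],
    [0, 0, 0, 0],
    [0, 0, 0, 0]
  ],
  "claw": 1,
  "squeeze": 15
}}

```text
t: 5.45
ee_pos: [0.4734, 0.1321, 0.1428]
ee_rot: [-179.9, 0.0, 75.4]
contact_force: [-3.6, 1.2, 2.9]
opening: 0.272
grip_force: 15.0
```

```bash
python3 - <<'E'
from bench import *
import cv2,pickle
o=get_obs();print(o)
d=camera("scene");cv2.imwrite("pics/s2.png",cv2.resize(d["img"][170:300,200:360],None,fx=4.5,fy=4.5))
E
```

```text
{'t': 5.45, 'joint_pos': array([ 9.30038595e+00, -1.09100247e+01,  1.17668996e+02,  5.18480115e-02,
        7.33756654e+01,  2.38792668e+01]), 'qvel': array([ 0.07981197, -0.14216783,  0.02941319, -0.2355135 , -0.2875526 ,
        0.02891147]), 'joint_torque': array([-9.19555742e-01, -2.52818584e+01, -3.54710841e+01, -3.20454938e-01,
       -1.04969166e+00, -6.91581363e-05]), 'ee_pos': array([0.47336023, 0.13210294, 0.14277394]), 'ee_rot': array([-1.79856785e+02,  9.10883910e-03,  7.54062387e+01]), 'contact_force': array([-3.6436798 ,  1.15572809,  2.85535351]), 'moment': array([ 0.1486605 ,  0.62656152, -0.0303638 ]), 'grip_force': 15.021733492612839, 'opening': 0.27200548949126035}
```

View pics/s2.png

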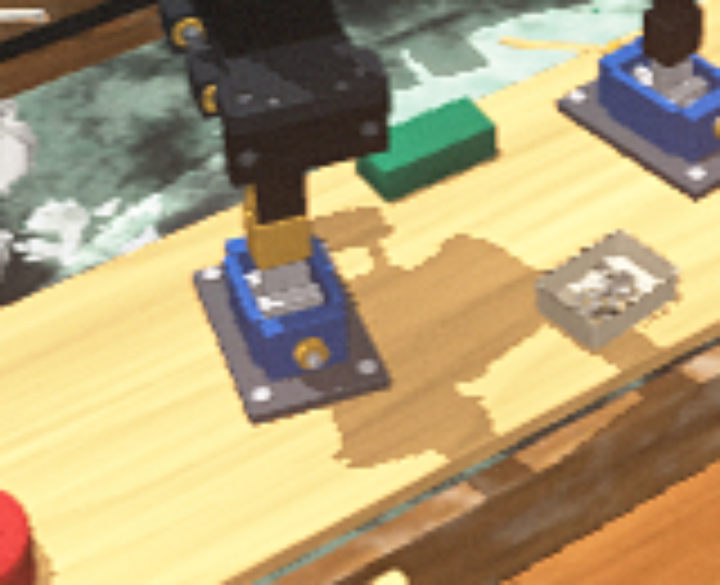

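```bash
python3 - <<'E'
import pickle; from h import *
c=pickle.load(open("d.pkl","rb"))["scene"]
K,V=c["intrinsics"],c["view"]
R=Ro.from_euler("z",-14.5,degrees=True).as_matrix()
def pr(x,y,z):
    p=V[:3,:3]@(np.array([.474,.1318,0])+R@np.array([x,y,z])/1000)+V[:3,3]
    u=K@np.array([p[0],-p[1],-p[2]]);u=u[:2]/u[2];return np.round((u-[200,170])*4.5),np.round(u)
for n,p in dict(tipL=(-13,10,120.5),tipR=(-13,-10,120.5),b0=(-11,14,124),b1=(-11,-14,124),b2=(11,14,124),t0=(-11,14,152),t1=(-11,-14,152),top=(0,0,166),sock=(-37,23.5,110),sock2=(-37,-23.5,110),plate=(-55,35,80)).items(): print(n,*pr(*p))
im=c["img"];cv2.imwrite("pics/s0.png",np.hstack([cv2.resize(i[190:275,235:305],None,fx=5.5,fy=5.5) for i in (im,cv2.imread("pics/s2.png") if 0 else im)][:1]))
E
```

```text
tipL [265. 277.] [259. 232.]
tipR [306. 266.] [268. 229.]
b0 [255. 271.] [257. 230.]
b1 [312. 256.] [269. 227.]
b2 [242. 242.] [254. 224.]
t0 [250. 226.] [256. 220.]
t1 [308. 211.] [268. 217.]
top [270. 181.] [260. 210.]
sock [253. 333.] [256. 244.]
sock2 [349. 307.] [278. 238.]
plate [245. 411.] [255. 261.]
```

View pics/s0.png

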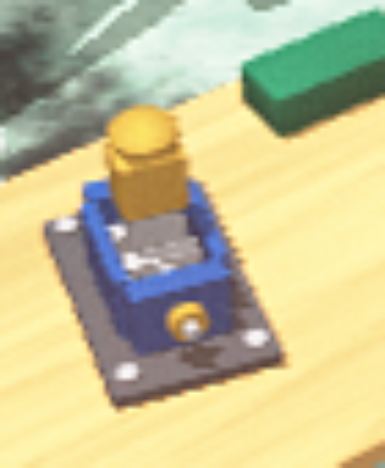

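```bash
python3 - <<'E'
from bench import *
from h import *
c=camera("scene");V=c["view"];K=c["intrinsics"]
def pt(u,v):
    r=float(c["range_z"][v,u]);p=np.array([(u-K[0,2])/K[0,0]*r,-(v-K[1,2])/K[1,1]*r,-r])
    w=V[:3,:3].T@(p-V[:3,3]); l=Ro.from_euler("z",14.5,degrees=True).as_matrix()@(w-[.474,.1318,0])
    return np.round(l*1000),c["img"][v,u]
for v in range(204,234,2): print(v,*[pt(u,v) for u in(256,261,265)])
E
```

```text
204 (array([-84.,  24., 252.]), array([68, 69, 77], dtype=uint8)) (array([-82.,  15., 248.]), array([27, 38, 46], dtype=uint8)) (array([-82.,   7., 246.]), array([28, 38, 47], dtype=uint8))
206 (array([-80.,  24., 245.]), array([48, 50, 60], dtype=uint8)) (array([-82.,  15., 243.]), array([33, 38, 50], dtype=uint8)) (array([-81.,   7., 240.]), array([29, 40, 51], dtype=uint8))
208 (array([-81.,  25., 241.]), array([35, 42, 53], dtype=uint8)) (array([-81.,  15., 238.]), array([30, 38, 52], dtype=uint8)) (array([-82.,   8., 236.]), array([33, 39, 56], dtype=uint8))
210 (array([-83.,  25., 238.]), array([31, 43, 57], dtype=uint8)) (array([-20.,   2., 182.]), array([31, 37, 49], dtype=uint8)) (array([-22.,  -6., 182.]), array([31, 39, 53], dtype=uint8))
212 (array([ -3.,   9., 166.]), array([ 41,  81, 111], dtype=uint8)) (array([-19.,   2., 176.]), array([31, 40, 53], dtype=uint8)) (array([-20.,  -6., 175.]), array([32, 42, 55], dtype=uint8))
214 (array([ -6.,  10., 164.]), array([ 52, 115, 157], dtype=uint8)) (array([-22.,   3., 174.]), array([32, 38, 51], dtype=uint8)) (array([-21.,  -
[... 1124 characters left out ...]
.]), array([ 57, 123, 165], dtype=uint8)) (array([-14.,  -4., 132.]), array([ 55, 119, 162], dtype=uint8))
228 (array([ 23.,   8., 100.]), array([ 94,  88, 107], dtype=uint8)) (array([-12.,   4., 128.]), array([ 50, 121, 167], dtype=uint8)) (array([ -8.,  -5., 121.]), array([111, 119, 134], dtype=uint8))
230 (array([23.,  9., 95.]), array([203, 187, 184], dtype=uint8)) (array([ -9.,   4., 119.]), array([141, 145, 151], dtype=uint8)) (array([ -7.,  -5., 115.]), array([145, 145, 156], dtype=uint8))
232 (array([  5.,  13., 105.]), array([250, 252, 255], dtype=uint8)) (array([ -9.,   5., 114.]), array([137, 140, 148], dtype=uint8)) (array([ -6.,  -5., 109.]), array([137, 140, 148], dtype=uint8))
```

The scene depth puts the fingertips near z ≈ 157 mm, on the dome and well above the block. I'll open and go lower in steps, checking the depth each time.

Call:
{"fn": "drive_tool", "kwargs": {
  "targets": [
    [0, 0, 0, 0],
    [0, 0, 0, 0],
    [0, 0, 0, 0],
    [0, 0, 0, 0],
    [0, 0, 0, 0]
  ],
  "claw": 0
}}

```text
t: 6.05
ee_pos: [0.4745, 0.1318, 0.1429]
ee_rot: [180.0, -0.0, 75.4]
contact_force: [-0.2, 0.2, 0.3]
opening: 0.495
grip_force: 0.0
```

Call:
{"fn": "drive_tool", "kwargs": {
  "targets": [
    [0, 0, 0.2, 0],
    [0, 0, 0.13, 0],
    [0, 0, 0, 0]
  ]
}}

```text
t: 6.35
ee_pos: [0.4735, 0.1317, 0.1317]
ee_rot: [-179.9, 0.0, 75.4]
contact_force: [0.3, -0.6, -0.7]
opening: 0.501
grip_force: 0.0
```

```bash
cat > look.py <<'E'
from bench import *
from h import *
import sys
o=get_obs();c=camera("scene");V=c["view"];K=c["intrinsics"]
v,u=np.mgrid[170:262,225:300];r=c["range_z"][v,u].astype(float)
p=np.stack([(u-K[0,2])/K[0,0]*r,-(v-K[1,2])/K[1,1]*r,-r],-1)
w=(p-V[:3,3])@V[:3,:3]; L=((w-[.474,.1318,0])@Ro.from_euler("z",14.5,degrees=True).as_matrix().T)*1000
im=c["img"][v,u].astype(int)
hsv=cv2.cvtColor(c["img"],cv2.COLOR_BGR2HSV)[v,u].astype(int)
dark=(im.max(-1)<75)&(np.abs(L[...,1])<40)&(abs(L[...,0])<70)&(L[...,2]>100)&(r>0)
print("t",o["t"],o["ee_pos"],o["contact_force"],o["opening"])
P=L[dark];print(len(P),"low z of dark",np.sort(P[:,2])[:12].round()); 
for a,b in((130,145),(145,160),(160,175),(175,190)):
    q=P[(P[:,2]>a)&(P[:,2]<b)];print(a,b,len(q),np.round(np.percentile(q,[5,50,95],axis=0)[:,:2]).tolist() if len(q) else "")
br=(hsv[...,0]>8)&(hsv[...,0]<32)&(hsv[...,1]>140)&(np.abs(L[...,1])<40)&(abs(L[...,0])<20)&(L[...,2]>110)&(L[...,2]<215)
Q=L[br]
print("brass z",np.percentile(Q[:,2],[2,98]).round(1))
f=Q[abs(Q[:,0]+11)<6]
for z in np.arange(110,200,6):
    q=Q[(Q[:,2]>=z)&(Q[:,2]<z+6)]
    if len(q)>6: print(z,len(q),"x",np.round(np.percentile(q[:,0],[5,50]),1),"y",np.round(np.percentile(q[:,1],[4,50,96]),1))
if len(sys.argv)>1: cv2.imwrite(sys.argv[1],cv2.resize(c["img"][170:300,200:360],None,fx=4.5,fy=4.5))
E
python3 look.py pics/s3.png
```

```text
t 6.35 [0.4735263  0.13173063 0.13173439] [ 0.28593144 -0.56376434 -0.65995708] 0.5006298528159261
896 low z of dark [100. 146. 148. 148. 148. 149. 149. 150. 150. 150. 150. 150.]
130 145 0 
145 160 41 [[-32.0, -10.0], [-29.0, -1.0], [-27.0, 10.0]]
160 175 50 [[-34.0, -8.0], [-32.0, 1.0], [-30.0, 11.0]]
175 190 32 [[-35.0, -8.0], [-34.0, 1.0], [-31.0, 10.0]]
brass z [126.6 160.1]
128 27 x [-15.2 -13.2] y [-10.8   2.6  12.8]
134 11 x [-14.3 -10.7] y [ 4.1 12.2 13.6]
140 8 x [-13.1  -9.3] y [ 9.4 12.6 13.2]
146 13 x [-13.3  -7.9] y [ 9.5 11.9 13.3]
```

View pics/s3.png

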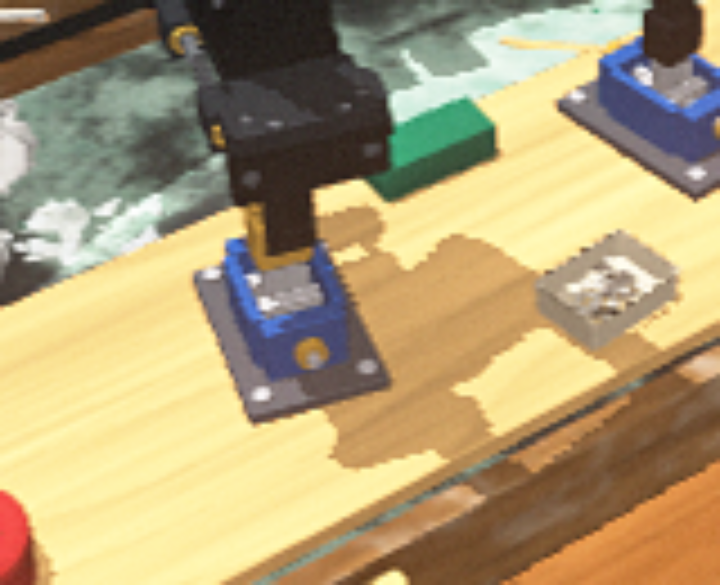

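The tips sit about 15 mm behind the reported TCP, at z ≈ 147, with the block at 124–152. I'll go down another 26 mm and grip the block.

Call:
{"fn": "drive_tool", "kwargs": {
  "targets": [
    [0, 0, 0.3, 0],
    [0, 0, 0.3, 0],
    [0, 0, 0.27, 0],
    [0, 0, 0, 0],
    [0, 0, 0, 0]
  ]
}}

```text
t: 6.9
ee_pos: [0.474, 0.1318, 0.1064]
ee_rot: [-180.0, 0.0, 75.4]
contact_force: [-0.0, -0.0, 0.8]
opening: 0.502
grip_force: 0.0
```

Call:
{"fn": "drive_tool", "kwargs": {
  "targets": [
    [0, 0, 0, 0],
    [0, 0, 0, 0],
    [0, 0, 0, 0],
    [0, 0, 0, 0],
    [0, 0, 0, 0],
    [0, 0, 0, 0],
    [0, 0, 0, 0],
    [0, 0, 0, 0]
  ],
  "claw": 1,
  "squeeze": 15
}}

```text
t: 7.7
ee_pos: [0.4741, 0.132, 0.1073]
ee_rot: [-180.0, -0.0, 75.4]
contact_force: [-5.1, 1.5, 5.7]
opening: 0.274
grip_force: 15.0
```

```bash
python3 look.py
```

```text
t 7.7 [0.47408357 0.13204298 0.10727542] [-5.10903409  1.52960332  5.6660161 ] 0.2740421971759264
1212 low z of dark [100. 108. 123. 124. 124. 124. 125. 125. 125. 126. 126. 126.]
130 145 48 [[-22.0, -9.0], [-21.0, 2.0], [-17.0, 11.0]]
145 160 8 [[-24.0, -9.0], [-22.0, -2.0], [-20.0, 9.0]]
160 175 0 
175 190 0 
brass z [124.  212.7]
```

The fingers now surround the block and the grip is firm. I'll rock once each way and watch the force.

Call:
{"fn": "drive_tool", "kwargs": {
  "targets": [
    [0.1, 0, 0, 0],
    [0.1, 0, 0, 0],
    [0.07, 0, 0, 0],
    [0, 0, 0, 0],
    [0, 0, 0, 0]
  ],
  "squeeze": 20
}}

```text
t: 8.25
ee_pos: [0.476, 0.1395, 0.1066]
ee_rot: [-180.0, 0.0, 75.4]
contact_force: [-3.9, -1.1, 2.9]
opening: 0.276
grip_force: 20.0
```

```bash
python3 look.py pics/s4.png
```

```text
t 8.25 [0.47599835 0.13947911 0.10658926] [-3.89241659 -1.1005384   2.85121523] 0.27591546344687123
1181 low z of dark [109. 122. 122. 123. 124. 124. 124. 124. 125. 125. 125. 125.]
130 145 46 [[-22.0, -1.0], [-21.0, 9.0], [-19.0, 19.0]]
145 160 6 [[-24.0, 2.0], [-23.0, 9.0], [-21.0, 15.0]]
160 175 0 
175 190 0 
brass z [122.8 138.2]
```

View pics/s4.png

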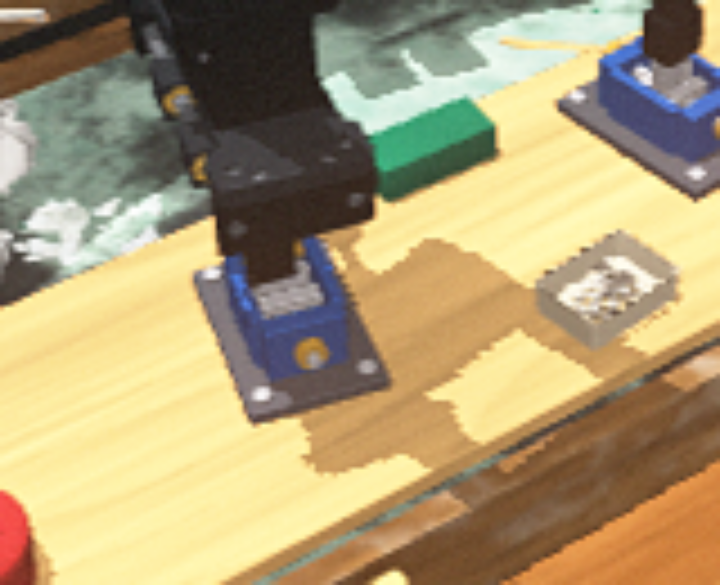

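The sideways force is only about 2 N, so the head is swinging with the gripper. I'll rock through several full cycles before adding any upward pull.

Call:
{"fn": "drive_tool", "kwargs": {
  "targets": [
    [-0.13, 0, 0, 0],
    [-0.14, 0, 0, 0],
    [-0.13, 0, 0, 0],
    [-0.14, 0, 0, 0],
    [0, 0, 0, 0],
    [0, 0, 0, 0]
  ]
}}

```text
t: 8.9
ee_pos: [0.4722, 0.1242, 0.1067]
ee_rot: [-180.0, -0.0, 75.4]
contact_force: [-2.7, 2.9, 1.1]
opening: 0.276
grip_force: 20.0
```

```bash
cat > br.py <<'E'
from bench import *
from h import *
o=get_obs();c=camera("scene");hsv=cv2.cvtColor(c["img"],cv2.COLOR_BGR2HSV)[200:246,235:290].astype(int)
V=c["view"];K=c["intrinsics"]
m=(hsv[...,0]>8)&(hsv[...,0]<32)&(hsv[...,1]>150)&(hsv[...,2]<215)
print(o["t"],o["ee_pos"],o["contact_force"],o["moment"])
for v,u in zip(*np.nonzero(m)):
    u+=235;v+=200;r=float(c["range_z"][v,u]);p=np.array([(u-K[0,2])/K[0,0]*r,-(v-K[1,2])/K[1,1]*r,-r])
    l=(Ro.from_euler("z",14.5,degrees=True).as_matrix()@(V[:3,:3].T@(p-V[:3,3])-[.474,.1318,0])*1000).round().astype(int)
    if abs(l[0])<25 and abs(l[1])<35: print((int(u),int(v)),l.tolist(),end="; ")
E
python3 br.py
```

```text
8.9 [0.47216481 0.12419139 0.10669722] [-2.68645447  2.87426962  1.10630987] [0.37046043 0.47197364 0.0171304 ]
(258, 225) [-7, 9, 134]; (259, 225) [-12, 8, 137]; (260, 225) [-12, 6, 137]; (261, 225) [-12, 4, 136]; (259, 226) [-11, 8, 133]; (260, 226) [-12, 6, 134]; (261, 226) [-14, 4, 135]; (259, 227) [-12, 9, 132]; (260, 227) [-11, 6, 131]; (261, 227) [-10, 4, 129]; (260, 228) [-9, 6, 126]; (261, 228) [-13, 5, 129]; (271, 228) [-15, -17, 123];
```

It tilts about 0.15 rad and the block moves with the gripper. I'll go on with slightly wider swings.

Call:
{"fn": "drive_tool", "kwargs": {
  "targets": [
    [0.15, 0, 0, 0],
    [0.15, 0, 0, 0],
    [0.15, 0, 0, 0],
    [0.12, 0, 0, 0],
    [0, 0, 0, 0],
    [0, 0, 0, 0],
    [-0.15, 0, 0, 0],
    [-0.15, 0, 0, 0],
    [-0.15, 0, 0, 0],
    [-0.15, 0, 0, 0],
    [0, 0, 0, 0],
    [0, 0, 0, 0]
  ]
}}

```text
t: 10.15
ee_pos: [0.4718, 0.1226, 0.1066]
ee_rot: [-180.0, 0.0, 75.4]
contact_force: [-2.3, 1.5, -1.9]
opening: 0.274
grip_force: 20.0
```

Call:
{"fn": "drive_tool", "kwargs": {
  "targets": [
    [0.15, 0, 0, 0],
    [0.15, 0, 0, 0],
    [0.15, 0, 0, 0],
    [0.15, 0, 0, 0],
    [0, 0, 0, 0],
    [0, 0, 0, 0],
    [-0.15, 0, 0, 0],
    [-0.15, 0, 0, 0],
    [-0.15, 0, 0, 0],
    [-0.15, 0, 0, 0],
    [0, 0, 0, 0],
    [0, 0, 0, 0]
  ]
}}

```text
t: 11.35
ee_pos: [0.4717, 0.1226, 0.1066]
ee_rot: [-180.0, 0.0, 75.4]
contact_force: [-2.7, 1.3, -1.4]
opening: 0.275
grip_force: 20.0
```

Call:
{"fn": "drive_tool", "kwargs": {
  "targets": [
    [0.15, 0, -0.02, 0],
    [0.15, 0, -0.02, 0],
    [0.15, 0, -0.02, 0],
    [0.15, 0, -0.02, 0],
    [0, 0, 0, 0],
    [0, 0, 0, 0]
  ]
}}

```text
t: 11.95
ee_pos: [0.4757, 0.1407, 0.1079]
ee_rot: [-179.9, 0.0, 75.4]
contact_force: [-2.5, -2.0, -10.0]
opening: 0.274
grip_force: 20.0
```

```bash
python3 br.py
```

```text
11.95 [0.47566288 0.140651   0.10793557] [ -2.54053336  -1.9771124  -10.01452236] [-0.2514622   0.15216112  0.02128446]
(265, 223) [-22, -3, 148]; (265, 224) [-21, -3, 144]; (265, 225) [-20, -3, 140]; (266, 225) [-12, -7, 133]; (265, 226) [-22, -2, 140]; (266, 226) [-12, -7, 130]; (254, 227) [-18, 20, 140]; (255, 232) [-18, 19, 127];
```

The pull is 10 N. I'll keep rocking with a light upward creep.

Call:
{"fn": "drive_tool", "kwargs": {
  "targets": [
    [-0.15, 0, -0.01, 0],
    [-0.15, 0, -0.01, 0],
    [-0.15, 0, -0.01, 0],
    [-0.15, 0, -0.01, 0],
    [0, 0, 0, 0],
    [0, 0, 0, 0],
    [0.15, 0, -0.02, 0],
    [0.15, 0, -0.02, 0],
    [0.15, 0, -0.02, 0],
    [0.15, 0, -0.02, 0],
    [0, 0, 0, 0],
    [0, 0, 0, 0]
  ]
}}

```text
t: 13.2
ee_pos: [0.4767, 0.1408, 0.1128]
ee_rot: [180.0, -0.0, 75.4]
contact_force: [-2.1, -0.9, -6.9]
opening: 0.275
grip_force: 20.0
```

Call:
{"fn": "drive_tool", "kwargs": {
  "targets": [
    [-0.15, 0, -0.01, 0],
    [-0.15, 0, -0.01, 0],
    [-0.15, 0, -0.01, 0],
    [-0.15, 0, -0.01, 0],
    [0, 0, 0, 0],
    [0, 0, 0, 0],
    [0.15, 0, -0.02, 0],
    [0.15, 0, -0.02, 0],
    [0.15, 0, -0.02, 0],
    [0.15, 0, -0.02, 0],
    [0, 0, 0, 0],
    [0, 0, 0, 0]
  ]
}}

```text
t: 14.4
ee_pos: [0.4763, 0.1407, 0.116]
ee_rot: [-180.0, 0.0, 75.4]
contact_force: [-0.5, -0.6, -7.7]
opening: 0.277
grip_force: 20.0
```

```bash
python3 br.py
```

```text
14.4 [0.47633868 0.14074856 0.11600492] [-0.49974416 -0.56765439 -7.65786969] [-0.29386194 -0.10748196 -0.0290084 ]
(264, 220) [-20, -2, 154]; (264, 221) [-22, -1, 153]; (265, 221) [-13, -6, 145]; (265, 222) [-12, -5, 142]; (265, 223) [-13, -5, 139]; (264, 224) [-20, -1, 143]; (260, 228) [-17, 8, 133];
```

It has risen about 9 mm. I'll centre it before it leaves the jaws, then lift a little and check it's upright.

Call:
{"fn": "drive_tool", "kwargs": {
  "targets": [
    [-0.1, 0, 0, 0],
    [-0.1, 0, 0, 0],
    [-0.11, 0, 0, 0],
    [0, 0, 0, 0],
    [0, 0, 0, 0]
  ]
}}

```text
t: 14.95
ee_pos: [0.4745, 0.1316, 0.1171]
ee_rot: [179.9, -0.0, 75.4]
contact_force: [-0.7, 1.7, -3.2]
opening: 0.277
grip_force: 20.0
```

```bash
python3 br.py; python3 - <<'E'
from bench import *
from h import *
c=camera("scene");im=c["img"][205:255,245:285]
cv2.imwrite("pics/s5.png",cv2.resize(im,None,fx=12,fy=12,interpolation=cv2.INTER_CUBIC))
E
```

```text
14.95 [0.47454808 0.13159827 0.11710654] [-0.71058914  1.67332497 -3.16190755] [ 0.20924332 -0.03754544  0.03228474]
(256, 222) [-8, 13, 144]; (257, 222) [-11, 11, 146]; (256, 223) [-8, 13, 142]; (257, 223) [-13, 12, 145]; (256, 224) [-8, 13, 139]; (257, 224) [-14, 12, 143]; (257, 225) [-11, 12, 138];
```

Call:
{"fn": "drive_tool", "kwargs": {
  "targets": [
    [0, 0, 0, 0],
    [0, 0, -0.1, 0],
    [0, 0, -0.15, 0],
    [0, 0, -0.15, 0],
    [0, 0, -0.15, 0],
    [0, 0, -0.15, 0],
    [0, 0, -0.15, 0],
    [0, 0, -0.15, 0],
    [0, 0, -0.1, 0],
    [0, 0, 0, 0],
    [0, 0, 0, 0],
    [0, 0, 0, 0]
  ],
  "squeeze": 30
}}

```text
t: 16.25
ee_pos: [0.4739, 0.1316, 0.1491]
ee_rot: [-180.0, 0.0, 75.4]
contact_force: [-0.0, 0.0, -1.8]
opening: 0.267
grip_force: 30.0
```

```bash
python3 br.py; python3 - <<'E'
from bench import *
from h import *
c=camera("scene");im=c["img"][185:255,240:290]
cv2.imwrite("pics/s6.png",cv2.resize(im,None,fx=8.5,fy=8.5,interpolation=cv2.INTER_CUBIC))
E
```

```text
16.25 [0.47393853 0.13155611 0.14911432] [-0.01434699  0.03869673 -1.80885629] [-0.01738753 -0.10934816 -0.03478289]
(255, 208) [-12, 12, 185]; (254, 209) [-6, 13, 178]; (255, 209) [-10, 12, 181]; (254, 210) [-3, 13, 173]; (255, 210) [-12, 13, 179]; (256, 210) [-10, 10, 178]; (254, 211) [-4, 14, 171]; (255, 211) [-9, 12, 174]; (256, 211) [-9, 10, 174]; (255, 212) [-9, 13, 172]; (256, 212) [-10, 11, 172]; (255, 213) [-9, 13, 169]; (256, 213) [-11, 11, 171]; (256, 214) [-11, 11, 168];
```

View pics/s6.png

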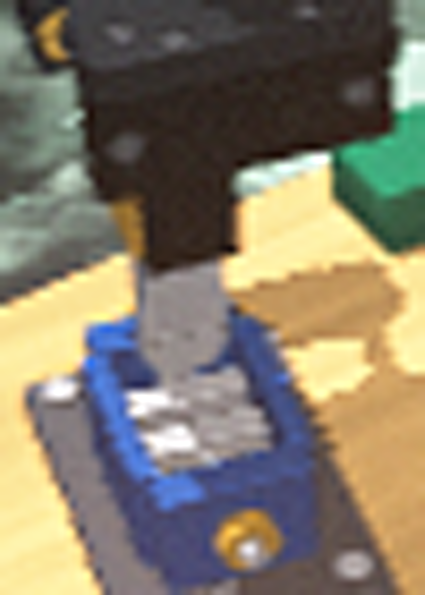

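The stake hangs clear. Its rounded foot is at about (180,370) in the crop, roughly 12 mm above the mouth. Next I'll measure the tilt from the tang's edges.

```bash
python3 - <<'E'
from bench import *
from h import *
c=camera("scene");V=c["view"];K=c["intrinsics"]
R=Ro.from_euler("z",14.5,degrees=True).as_matrix()
def loc(u,v,x=-5):
    d=np.array([(u-K[0,2])/K[0,0],-(v-K[1,2])/K[1,1],-1]);o=R@(-V[:3,:3].T@V[:3,3]-[.474,.1318,0]);w=R@V[:3,:3].T@d
    return (o*1000+w*(x-o[0]*1000)/w[0])
Lf=[];Rt=[]
for v in range(217,227):
    row=c["img"][v,250:274].astype(float); hs=cv2.cvtColor(c["img"][v:v+1,250:274],cv2.COLOR_BGR2HSV)[0].astype(int)
    g=(hs[:,1]<70)&(hs[:,2]>90)&(hs[:,2]<190)
    i=np.nonzero(g)[0]; i=i[(i+250>253)]
    a,b=loc(i[0]+250-.5,v),loc(i[-1]+250+.5,v); print(v,i+250,a.round(1)[1:],b.round(1)[1:]); Lf.append(a);Rt.append(b)
E
```

```text
217 [256 257 258 259 260 261 262 263 264 265] [ 12.  155.3] [ -9.2 148.6]
218 [256 257 258 259 260 261 262 263 264 265] [ 12.3 152.6] [ -9.  145.9]
219 [256 257 258 259 260 261 262 263 264 265 266] [ 12.5 149.9] [-10.9 142.5]
220 [256 257 258 259 260 261 262 263 264 265 266 267] [ 12.7 147.3] [-12.9 139.1]
221 [256 257 258 259 260 261 262 263 264 265 266] [ 13.  144.6] [-10.5 137. ]
222 [254 256 257 258 259 260 261 262 263 264 265 266 269] [ 17.5 143.2] [-16.8 132.2]
223 [256 257 258 259 260 261 262 263 264 265 266 271] [ 13.5 139.2] [-21. 128.]
224 [256 257 258 259 260 261 262 263 264 265 266 271] [ 13.7 136.5] [-20.8 125.3]
225 [256 257 258 259 260 261 262 263 264 265 266 271 272] [ 14.  133.7] [-22.8 121.8]
226 [256 257 258 259 260 261 262 263 264 265 272] [ 14.2 131. ] [-22.6 119. ]
```

```bash
python3 - <<'E'
from bench import *
from h import *
cs=[camera("scene") for _ in range(6)];c=cs[0];V=c["view"];K=c["intrinsics"]
I=np.mean([x["img"].astype(float) for x in cs],0)
print(get_obs()["t"])
R=Ro.from_euler("z",14.5,degrees=True).as_matrix()
def loc(u,v,x=-5):
    d=np.array([(u-K[0,2])/K[0,0],-(v-K[1,2])/K[1,1],-1]);o=R@(-V[:3,:3].T@V[:3,3]-[.474,.1318,0]);w=R@V[:3,:3].T@d
    return (o*1000+w*(x-o[0]*1000)/w[0])
E={1:[],-1:[]}
for v in range(217,226):
    for s,e in((1,256),(-1,266)):
        ins=I[v,259:263].mean(0)   # steel
        out=I[v,e-3*s] ; d=out-ins
        prof=[np.clip((I[v,e+k*s]-ins)@d/(d@d),0,1) for k in(-2,-1,0,1,2)]
        n=sum(prof) # background pixels from e-2s inward
        u=e-2*s-.5*s+n*s
        E[s].append(loc(u,v)); print(v,s,np.round(u,2),np.round(np.linalg.norm(d)),E[s][-1][1:].round(1))
for s in E:
    a=np.array(E[s]); print(s,"tilt dy/dz",np.polyfit(a[:,2],a[:,1],1)[0], "mid rows",np.polyfit(a[1:7,2],a[1:7,1],1)[0])
E
```

```text
16.7
217 1 255.11 134.0 [ 12.8 155.5]
217 -1 265.68 145.0 [ -9.6 148.5]
218 1 255.21 139.0 [ 12.9 152.8]
218 -1 265.44 131.0 [ -8.9 145.9]
219 1 255.26 142.0 [ 13.  150.1]
219 -1 266.16 65.0 [-10.2 142.7]
220 1 255.46 142.0 [ 12.8 147.3]
220 -1 267.24 68.0 [-12.3 139.3]
221 1 255.09 155.0 [ 13.9 144.9]
221 -1 267.92 75.0 [-13.6 136.1]
222 1 254.04 115.0 [ 16.3 142.9]
222 -1 266.22 68.0 [ -9.7 134.5]
223 1 255.36 114.0 [ 13.8 139.3]
223 -1 265.74 107.0 [ -8.4 132.1]
224 1 254.87 104.0 [ 15.1 136.9]
224 -1 266.34 97.0 [ -9.5 128.9]
225 1 255.5 106.0 [ 14.  133.7]
225 -1 265.91 103.0 [ -8.4 126.5]
1 tilt dy/dz -0.09515730632732225 mid rows -0.15309535548481107
-1 tilt dy/dz -0.03759719095109814 mid rows 0.023357526319699732
```

The tang leans only about 2–3°, and the foot is about 12 mm above the mouth, with the grip steady at 30 N. I'm handing in.

```bash
python3 -c "
from bench import *
o=get_obs();print(o['ee_pos'],o['contact_force'],o['grip_force']);print(hand_in())"
```

```text
[0.47416441 0.13155548 0.14940651] [-0.75323191 -0.52420249 -3.19805884] 29.99976701103151
the job is handed in; nothing more can be done
None
```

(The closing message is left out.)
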